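# Swing the bench magnifier over the vial and press its lamp button

## Task

Gently push the arm of the bench magnifier round with a fingertip, without gripping it, until the lens is centred over the small sample vial and comes to rest there. Only then press the button on top of the magnifier's post fully down, let it come up again and draw clear, leaving the lens where it is. The vial, the small beaker and the small bottle must stay standing where they are.

Things in the scene. Friction and masses are not known exactly. Their poses are not given: they have to be found in the camera images.
- stand: bench magnifier stand, fixed to the worktop; its position and yaw vary. Grey round base 110 mm across and 22 mm high, slim steel post (18 mm across) in its middle. Origin: centre of the underside of the base, on the post axis; z up; its -x axis points the way the arm points when joint swing_arm is 0
- post_axis (a point): point on the vertical pivot axis of the arm (the post axis), at the height of the arm bar's centre line, 165 mm above the worktop
- swing_arm (a joint): angle of the magnifier's level arm about the post, rad; 0 = along the stand's -x axis, grows anticlockwise seen from above, stops at -1.5 and 1.5. The pivot is stiff: about 2 N sideways at 100 mm from the post moves the arm, and it stays where it is left. A push above 20 N is too hard
- lens_center (a point): centre of the lens, 170 mm from the post axis, 165 mm above the worktop; moves with the arm. The arm from the post outward: black hub 36 mm across, 26 mm high; round steel bar 12 mm thick from 18 to 110 mm from the post axis; black socket 18 mm thick to 126 mm; white ring of 12 mm stock, 96 mm across outside, round the clear lens. All centred 165 mm above the worktop
- lamp_button (a joint): how far the lamp button is pressed, m; 0 = up, 0.006 = fully down; a spring returns it, 5 N presses it fully down
- lamp_button_top (a point): centre of the top face of the round white lamp button, 26 mm across, in its black housing on top of the post, 204 mm above the worktop when up; pressed straight down. It does not turn with the arm
- vial: small upright sample vial with a white screw cap, 23 mm across and 49 mm high, the smallest of the three vessels standing loose round the stand's front about 170 mm from the post axis, well below the arm's path; which one stands where varies. Origin: centre of its underside
- small_beaker: upright open glass beaker, about 48 mm across and 62 mm high, loose. Origin: centre of its underside
- small_bottle: upright brown reagent bottle with a black cap, 44 mm across and 88 mm high, loose. Origin: centre of its underside
Not all that is in view belongs to the job. Of the things that look like the small_beaker, the smaller one is meant.

How it is judged (in metres and radians):
On the way, in this order (a step that is already met when the one before it is completed fails the run):
1. the lens is over the vial and at rest (horizontal distance between lens_center and vial below 0.015 m and velocity of joint swing_arm between -0.05 and 0.05 rad/s), for 0.2 s.
2. the lamp button is pressed down with the lens over the vial (horizontal distance between lens_center and vial below 0.015 m and value of joint lamp_button above 0.0045 m), for 0.05 s.
At the end, for the whole second after the job is handed in: The lens centre is within 15 mm horizontally of the vial's axis with the arm at rest, the lamp button has been pressed at least 4.5 mm after that and is up again (under 1.5 mm), and vial, beaker and bottle stand upright (within 0.1 rad) within 10 mm of where they stood (all of step 1 and value of joint lamp_button below 0.0015 m and distance of each of vial, small_beaker, small_bottle from where it was at the start of the episode below 0.01 m and angle between each of vial, small_beaker, small_bottle's own z axis and vertical below 0.1 rad); the robot touches nothing.
It fails at once if the vial was moved, lifted or knocked over (distance of vial from where it was at the start of the episode above 0.01 m or angle between vial's own z axis and vertical above 0.15 rad).
It fails at once if the small beaker was moved, lifted or knocked over (distance of small_beaker from where it was at the start of the episode above 0.01 m or angle between small_beaker's own z axis and vertical above 0.15 rad).
It fails at once if the small bottle was moved, lifted or knocked over (distance of small_bottle from where it was at the start of the episode above 0.01 m or angle between small_bottle's own z axis and vertical above 0.15 rad).
It fails at once if the lamp button was pressed before the lens was over the vial (value of joint lamp_button above 0.0045 m and horizontal distance between lens_center and vial above 0.02 m).
It fails at once if the arm was gripped or pushed hard (over 20 N) (contact force between the fingers and swing_arm above 20 N).
It also fails if it takes over 48 s, if anything falls off the work surface, if the arm or the gripper's body presses on something with over 40 N, if the wrist force passes 120 N, or if a joint passes its speed limit or range.

## Robot

A 6-joint arm with a two-finger parallel gripper is mounted at the origin on a cart in front of the work surface, level with it; the furniture and walls round the work are solid. World frame = base frame: x ahead of the robot, y to its left, z up, the work surface at z = 0. Lengths are in mm, angles in rad, forces in N, time in s.
With the tool pointing down it reaches from about 250 to 775 mm from the base axis. Payload 4 kg.
Tool frame: the origin (TCP) lies midway between the tips of the shut fingers; the grasp point (between the pads) lies 19 mm behind it; z points along the fingers, y is the line along which they close (so a half turn about z gives the same grasp; the last joint's range is limited). The gripper opens to 94 mm and grips with 3 to 60 N. Pads are 16 mm wide; open, the fingers measure 119 mm over their backs; the gripper's body (75 mm by 177 mm) begins 78 mm behind the grasp point.
Start: joints at [1.078, 0.087, 1.371, -0, 1.684, -0.103], TCP at [209.013, 508.757, 205.506] pointing down, gripper open.
Joint ranges: [-3.1, 3.1], [-0.76, 2.03], [0.27, 2.55], [-1.08, 4.22], [0.17, 2.65], [-2.57, 2.57]. Speed limits (rad/s): [2.79, 2.79, 3.14, 3.14, 3.14, 3.14].

## Interface

Orientations are given as a rotation vector (axis times angle).
In Python, from rig import monitor, optics, order gives the robot as it stands. The module is installed in compiled form; this text tells all that it offers.
- The arm moves only by the shell command python3 -m handwheel 'ROWS'. ROWS is JSON, a list that holds one entry, the list of rows, each a list of 7 numbers: the turn, a rotation vector about the tool's x, y, z in rad, then the shift along the tool's x, y, z in units of 25 mm (1.0 is 25 mm), then the opening, from 0 (shut) to 1 (fully open). In form: [[[ax, ay, az, x, y, z, jaw], ...]]. A call has 1 to 20 rows; each row is the pose to reach, as a shift and turn from the pose commanded when the call began, along the tool's axes at that moment; what a row does not reach only later rows make up. A row lasts 1/8 s, in which the tool goes at most 62.5 mm and 10.7 degrees, less where a joint would pass 70% of its speed; a pose out of reach is approached as far as the arm can. A call with a gripper value outside its range is refused whole. The fingers move at their own pace and stop on an object; the grip force is fixed at half the most. Time passes only in rows, so rows that repeat a pose let the fingers close. It gives the time, the measured TCP pose, the force, the opening and the grip force at its end, in the units of the state.
- monitor.get_obs(): the state, without advancing time (a new reading comes with each control period).
- optics.snapshot(name): name is "scene" or "top"; returns a dict with "color" (480x640x3 uint8, red, green, blue), "z_map" (480x640 float32, mm along the optical axis (not along the pixel's ray), 0 where there is no reading), "fx", "fy", "cx", "cy" (pixels), "origin" and "rotation" of the camera in the world. Camera axes: x right, y up, looking along -z (the intrinsics and any distortion apply to the point x, -y, -z); pixel columns grow to the right and rows downward; lengths in mm; the calibration is good to about 2 mm. A picture is of the moment at which its call begins.
- order.sign_off(): hands the job in; it is judged then, once.
The state is a dict: "time": time; "q": joint angles; "joint_vel": joint speeds; "tau": joint torques, N m; "tcp_pos": TCP position; "ee_rot": TCP orientation; "contact_force": force on the tool from outside, world axes, zero at the start; "ft_torque": the same for the moment, N m; "grip_width": opening from 0.0 (shut) to 1.0 (fully open); "grip_force": force on a finger pad.
Only numpy, scipy, OpenCV 4.12 (cv2) and the standard library are available. Lean on these libraries where they do the work, as an engineer would, in place of code of your own. Each camera call takes 0.05 s, during which the arm holds its last target. There are 200 camera calls.

## Working session

There is one attempt and no reset: what is moved stays moved. The work goes in short steps, Python scripts to look and compute and a shell command to move; the robot and the scene stay as the last step left them, time stands still between calls to the robot, and variables do not carry over. Pictures are saved under pics/ and viewed, at most 10 in all, crops included, and the job is handed in when it is done.

```bash
mkdir -p pics; cat > h.py <<'E'
import numpy as np, cv2
from rig import monitor, optics, order
def snap(n):
    s=optics.snapshot(n); return s
def cloud(s):
    z=s["z_map"].astype(float); v,u=np.mgrid[:480,:640]
    p=np.stack([(u-s["cx"])/s["fx"]*z,-(v-s["cy"])/s["fy"]*z,-z],-1)
    w=p@np.array(s["rotation"]).T+np.array(s["origin"]); w[z==0]=np.nan
    return w
E
python3 - <<'E'
from h import *
o=monitor.get_obs(); print(o)
for n in("scene","top"):
    s=snap(n); cv2.imwrite(f"pics/{n}0.png",s["color"][...,::-1]); np.save(n+"0.npy",cloud(s))
    print(n,{k:s[k] for k in s if k not in("color","z_map")})
E
```

```text
{'time': 0.0, 'q': array([ 1.07789524e+00,  8.79533034e-02,  1.37225376e+00, -2.53746190e-05,
        1.68360875e+00, -1.03076890e-01]), 'joint_vel': array([ 0.00071838, -0.00047103, -0.00176024, -0.00102529,  0.00213877,
       -0.00072195]), 'tau': array([ 4.53025032e-04, -3.40174377e+01, -3.02432334e+01,  7.18827057e-02,
        3.29589180e-02, -1.72668283e-04]), 'tcp_pos': array([208.7500798 , 508.24333829, 204.30537456]), 'ee_rot': array([-0.60834687, -3.08148633,  0.00334919]), 'contact_force': array([ 0.80131732, -0.02989365, -0.55830136]), 'ft_torque': array([ 0.02040698, -0.0198966 , -0.03162126]), 'grip_force': 0.0, 'grip_width': 1.0022632958588873}Traceback (most recent call last):
  File "<stdin>", line 4, in <module>
  File "h.py", line 8, in cloud
    w=p@np.array(s["rotation"]).T+np.array(s["origin"]); w[z==0]=np.nan
      ~~~~~~~~~~~~~~~~~~~~~~~~~~~^~~~~~~~~~~~~~~~~~~~~~
ValueError: operands could not be broadcast together with shapes (480,640) (3,)
```

View pics/scene0.png

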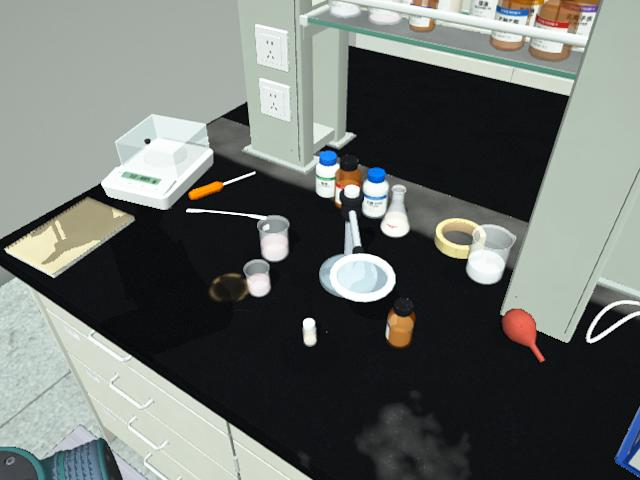

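The scene view shows the lens ring at about (363,278), the button on the post at (351,190), the vial at (310,332), the small beaker at (257,278) and the bottle at (400,325). The rotation is given as a rotation vector, so the helper needs fixing.

```bash
sed -i 's/np.array(s\["rotation"\]).T/cv2.Rodrigues(np.array(s["rotation"],float))[0].T/' h.py
python3 - <<'E'
from h import *
for n in("scene","top"):
    s=snap(n); cv2.imwrite(f"pics/{n}0.png",s["color"][...,::-1]); w=cloud(s); np.save(n+"0.npy",w)
    print(n,{k:s[k] for k in s if k not in("color","z_map")})
    if n=="scene":
        for u,v in[(310,322),(310,340),(363,262),(351,188),(257,290),(400,303),(333,275),(388,278)]: print((u,v),w[v,u].round(1))
E
```

```text
scene {'fx': 521.6518000100369, 'fy': 521.6518000100369, 'cx': 315.75414374646596, 'cy': 239.06382590253332, 'origin': array([   6.47509947, -362.14838258,  690.04239803]), 'rotation': array([ 0.80901633, -0.4175986 , -0.9057037 ])}
(310, 322) [460.8 -32.6  49.5]
(310, 340) [451.8 -38.4  17.6]
(363, 262) [517.3 -91.2 167.5]
(351, 188) [627.3  -1.1 203.7]
(257, 290) [487.1 102.1  24. ]
(400, 303) [ 546.2 -146.3   86.7]
(333, 275) [464.6 -72.2 172.3]
(388, 278) [ 505.3 -139.5  170.3]
top {'fx': 461.0555945763592, 'fy': 461.0555945763592, 'cx': 312.68498865594745, 'cy': 236.720573640849, 'origin': array([430.40990509,   1.85047216, 972.38528537]), 'rotation': array([ 0.11587298, -0.08726549, -1.57988531])}
```

View pics/top0.png

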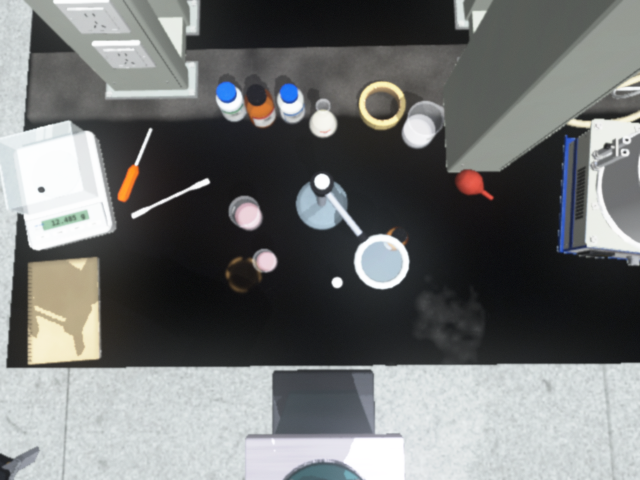

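The top view shows the button at (322,182), the ring at (382,262), the vial cap at (337,283), the small beaker at (265,261), and the bottle partly hidden under the ring at about (400,240). Next I measure these by mask and ray.

```bash
cat >> h.py <<'E'
def ray(s,u,v,z):
    R=cv2.Rodrigues(np.array(s["rotation"],float))[0]
    d=R@np.array([(u-s["cx"])/s["fx"],-(v-s["cy"])/s["fy"],-1]); o=np.array(s["origin"])
    return (o+d*(z-o[2])/d[2])[:2]
def blob(s,box,thr=170,ell=False):
    x0,y0,x1,y1=box; m=(s["color"][y0:y1,x0:x1].min(2)>thr).astype(np.uint8)
    c,_=cv2.findContours(m,cv2.RETR_EXTERNAL,cv2.CHAIN_APPROX_NONE); c=max(c,key=cv2.contourArea)
    (u,v),r=cv2.minEnclosingCircle(c); M=cv2.fitEllipse(c); return (M[0][0]+x0,M[0][1]+y0),M[1],(u+x0,v+y0,r)
E
python3 - <<'E'
from h import *
s=snap("top")
b=blob(s,(308,168,337,197)); print(b); P=ray(s,*b[0],204)
v=blob(s,(325,270,350,295)); print(v); V=ray(s,*v[0],49)
l=blob(s,(352,230,415,292),150); print(l); L=ray(s,*l[0],167)
t=snap("scene")
b=blob(t,(340,180,362,196),150);print(b);P2=ray(t,*b[0],204)
v=blob(t,(300,315,320,331),150);print(v);V2=ray(t,*v[0],45)
l=blob(t,(325,250,400,305),190);print(l);L2=ray(t,*l[0],167)
for p,vv,ll in((P,V,L),(P2,V2,L2)):
    print(p,vv,ll,np.linalg.norm(vv-p),np.linalg.norm(ll-p),np.arctan2(*(vv-p)[::-1]),np.arctan2(*(ll-p)[::-1]))
w=np.load("scene0.npy"); 
q=w[380-80:350,380:420].reshape(-1,3); q=q[(q[:,2]>30)&(q[:,2]<100)]; print("bottle",np.nanmedian(q,0))
E
```

```text
((321.72468852996826, 181.06026458740234), (14.526808738708496, 14.679885864257812), (321.625, 181.125, 7.675140857696533))
((336.60429286956787, 282.1508893966675), (9.454376220703125, 9.957832336425781), (336.7741937637329, 282.0967741012573, 5.214444160461426))
((381.32002449035645, 261.3475818634033), (53.848297119140625, 54.19780731201172), (381.4596366882324, 261.1337032318115, 27.681671142578125))
((351.37303829193115, 190.18555641174316), (11.184877395629883, 16.195945739746094), (351.5, 190.5, 7.905794143676758))
((308.51338386535645, 324.5325241088867), (12.529315948486328, 13.554166793823242), (308.62213706970215, 324.96564865112305, 7.546829700469971))
((361.3933410644531, 276.61097717285156), (48.07973098754883, 65.20060729980469), (361.7010040283203, 277.36683464050293, 32.786643981933594))
[625.8845294   -1.09243179] [458.54539125 -28.67489435] [ 490.23453289 -103.33900962] 169.5971090451631 169.86843211802642 -2.978231810548522 -2.4956940142756774
[621.81916138  -5.13554737] [458.21170211 -31.37600564] [ 489.45964275 -104.97302417] 165.69840789630888 165.79072333792166 -2.9825603797991214 -2.4953515192214746
bottle [ 533.90873314 -156.26832586   63.82108475]
```

```bash
cat >> h.py <<'E'
from scipy.spatial.transform import Rotation as Ro
P=np.array([625.9,-1.1]); TF=-2.978
def row(x,y,z,yaw=1.734):
    """row numbers from the measured pose to tool x at yaw, tool z down"""
    o=monitor.get_obs(); A=Ro.from_rotvec(o["ee_rot"])
    T=Ro.from_matrix(np.array([[np.cos(yaw),np.sin(yaw),0],[np.sin(yaw),-np.cos(yaw),0],[0,0,-1]]).T)
    print("turn",(A.inv()*T).as_rotvec().round(3),"shift",(A.inv().apply(np.array([x,y,z])-o["tcp_pos"])/25).round(2))
E
python3 - <<'E'
from h import *
for n in("scene0","top0"):
    w=np.load(n+".npy").reshape(-1,3); w=w[~np.isnan(w).any(1)]
    h=w[(w[:,2]>220)&(w[:,0]>400)&(abs(w[:,1])<450)]
    for y in range(-450,450,100):
        k=h[(h[:,1]>=y)&(h[:,1]<y+100)]
        if len(k): print(n,y,len(k),k[:,0].min().round(),k[k[:,0].argmin()].round())
row(209,508,270); row(581,-91,270); row(581,-91,150)
E
```

```text
scene0 -450 3140 689.0 [ 689. -355.  390.]
scene0 -350 14143 688.0 [ 688. -311.  284.]
scene0 -250 4401 884.0 [ 884. -191.  360.]
scene0 -150 3449 882.0 [ 882. -118.  365.]
scene0 -50 2854 884.0 [884.  41. 366.]
scene0 50 1880 884.0 [884.  68. 362.]
scene0 150 1230 885.0 [885. 191. 366.]
scene0 250 4297 872.0 [872. 345. 265.]
scene0 350 2526 872.0 [872. 381. 264.]
top0 -450 1686 691.0 [ 691. -373.  334.]
top0 -350 17247 692.0 [ 692. -280.  432.]
top0 250 1786 876.0 [876. 347. 313.]
top0 350 2037 876.0 [876. 356. 271.]
turn [-1.000e-03  0.000e+00  1.018e+00] shift [-0.01 -0.02 -2.6 ]
turn [-1.000e-03  0.000e+00  1.018e+00] shift [-22.88 -16.53  -2.59]
turn [-1.000e-03  0.000e+00  1.018e+00] shift [-22.88 -16.52   2.21]
```

```bash
python3 -m handwheel '[[[0,0,0,0,0,-2.6,0],[0,0,1.02,-22.9,-16.5,-2.6,0],[0,0,1.02,-22.9,-16.5,-2.6,0],[0,0,1.02,-22.9,-16.5,-2.6,0],[0,0,1.02,-22.9,-16.5,-2.6,0],[0,0,1.02,-22.9,-16.5,-2.6,0],[0,0,1.02,-22.9,-16.5,-2.6,0],[0,0,1.02,-22.9,-16.5,-2.6,0],[0,0,1.02,-22.9,-16.5,-2.6,0],[0,0,1.02,-22.9,-16.5,-2.6,0],[0,0,1.02,-22.9,-16.5,-2.6,0],[0,0,1.02,-22.9,-16.5,-2.6,0],[0,0,1.02,-22.9,-16.5,-2.6,0],[0,0,1.02,-22.9,-16.5,-2.6,0],[0,0,1.02,-22.9,-16.5,-2.6,0],[0,0,1.02,-22.9,-16.5,-2.6,0],[0,0,1.02,-22.9,-16.5,-2.6,0]]]'
python3 - <<'E'
from h import *
row(581,-91,150); row(562,-66.5,150); row(539.4,-29.6,150)
s=snap("scene"); cv2.imwrite("pics/s1.png",s["color"][...,::-1])
E
```

```text
time: 2.38
tcp_pos: [581.5, -89.1, 271.2]
ee_rot: [2.033, 2.394, 0.001]
contact_force: [-1.0, -0.0, 0.6]
grip_width: 0.006
grip_force: 0.0
turn [ 0.001  0.    -0.   ] shift [-0.07 -0.04  4.85]
turn [ 0.001  0.    -0.   ] shift [ 1.02 -0.63  4.85]
turn [ 0.001  0.    -0.   ] shift [ 2.62 -1.28  4.85]
```

View pics/s1.png

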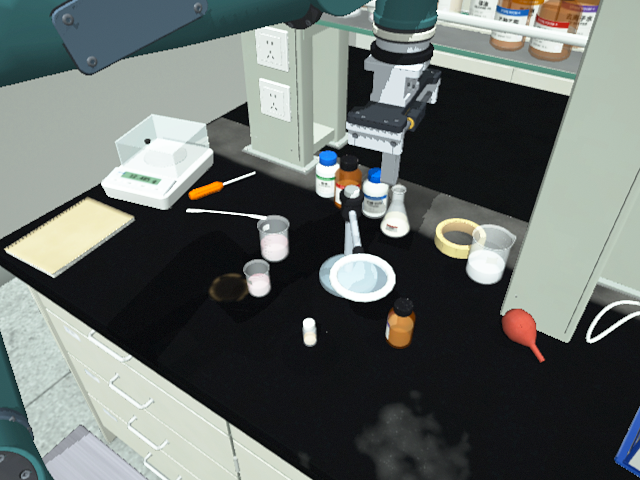

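The closed fingertip at about (390,180) is clear, to the right of the bar. I'll lower it beside the bar.

```bash
python3 -m handwheel '[[[0,0,0,0,0,2.4,0],[0,0,0,-0.07,-0.04,4.85,0],[0,0,0,-0.07,-0.04,4.85,0],[0,0,0,-0.07,-0.04,4.85,0],[0,0,0,-0.07,-0.04,4.85,0]]]'
python3 - <<'E'
from h import *
row(562,-66.5,150); row(539.4,-29.6,150)
E
```

```text
time: 3.05
tcp_pos: [584.1, -92.9, 154.5]
ee_rot: [2.03, 2.387, 0.006]
contact_force: [0.5, -0.1, 0.9]
grip_width: 0.004
grip_force: 0.0
turn [ 0.008  0.004 -0.002] shift [ 1.18 -0.7   0.17]
turn [ 0.008  0.004 -0.002] shift [ 2.79 -1.36  0.16]
```

```bash
python3 -m handwheel '[[[0,0,0,0.4,-0.3,0.15,0],[0,0,0,0.8,-0.55,0.15,0],[0,0,0,1.0,-0.65,0.15,0],[0,0,0,1.15,-0.7,0.15,0],[0,0,0,1.3,-0.76,0.15,0],[0,0,0,1.45,-0.82,0.15,0],[0,0,0,1.6,-0.88,0.15,0],[0,0,0,1.6,-0.88,0.15,0]]]'
python3 - <<'E'
from h import *
s=snap("top"); l=blob(s,(300,225,415,310),150); print(l)
L=ray(s,*l[0],167);print(L, np.arctan2(*(L-P)[::-1]));row(539.4,-29.6,150)
cv2.imwrite("pics/t2.png",s["color"][...,::-1])
E
```

```text
time: 4.05
tcp_pos: [552.8, -55.6, 145.3]
ee_rot: [-2.034, -2.393, -0.001]
contact_force: [1.1, -0.5, 1.0]
grip_width: 0.004
grip_force: 0.6
((360.82381439208984, 278.32477951049805), (42.430198669433594, 55.43973922729492), (361.0, 276.5, 29.95423126220703))
[461.11149209 -66.94362026] -2.7614618555268207
turn [-0.    -0.001 -0.002] shift [ 1.11 -0.36 -0.19]
```

View pics/t2.png

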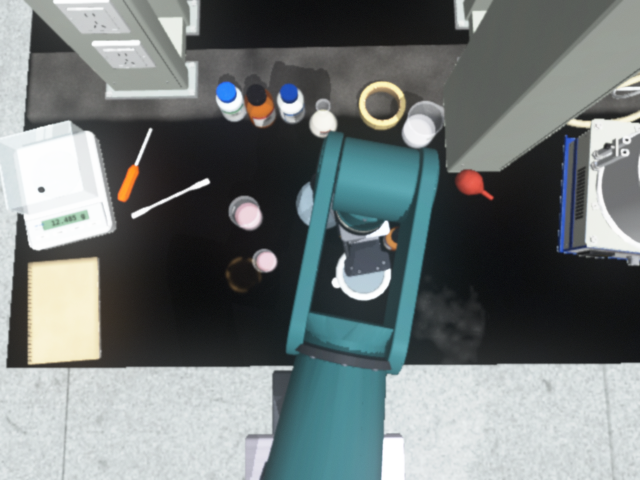

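The top view shows the ring moved to about (363,272) with its upper part hidden by the gripper; the vial cap shows at its left edge (337,283). I'll go on with most of the rest.

```bash
python3 -m handwheel '[[[0,0,0,0.15,-0.05,-0.1,0],[0,0,0,0.3,-0.1,-0.1,0],[0,0,0,0.45,-0.15,-0.1,0],[0,0,0,0.6,-0.2,-0.1,0],[0,0,0,0.75,-0.25,-0.1,0],[0,0,0,0.85,-0.28,-0.1,0],[0,0,0,0.85,-0.28,-0.1,0]]]'
python3 - <<'E'
from h import *
row(539.4,-29.6,148)
s=snap("scene"); cv2.imwrite("pics/s3.png",cv2.resize(s["color"][220:370,220:420,::-1],(800,600)))
l=blob(s,(270,250,400,318),150); print(l); L=ray(s,*l[0],167);print(L, np.arctan2(*(L-P)[::-1]))
E
```

```text
time: 4.97
tcp_pos: [542.5, -35.9, 148.3]
ee_rot: [-2.035, -2.393, -0.001]
contact_force: [0.1, -0.7, -0.5]
grip_width: 0.007
grip_force: 0.4
turn [ 0.    -0.001 -0.002] shift [ 0.27 -0.08  0.01]
((311.2067222595215, 271.5963497161865), (45.55405044555664, 65.16754150390625), (311.4076919555664, 272.0, 32.65371322631836))
[457.44937533 -39.05789913] -2.9199589377816904
```

View pics/s3.png

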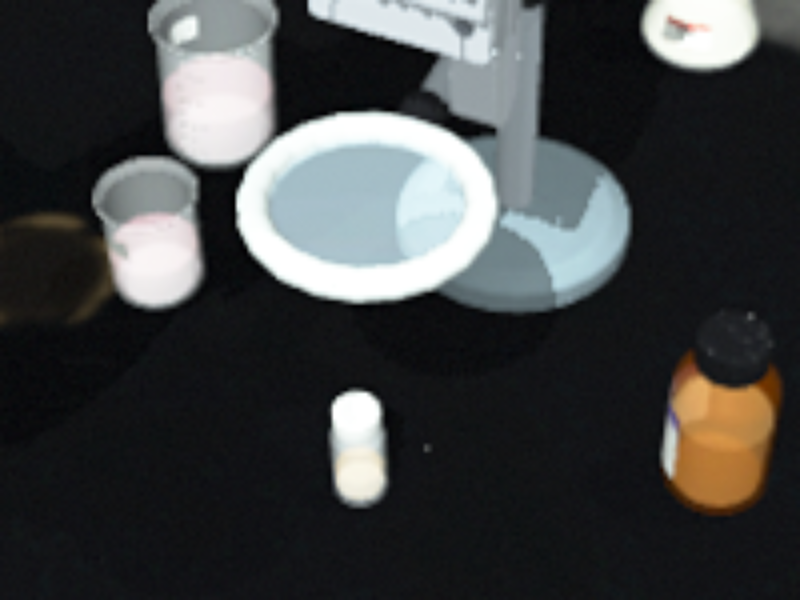

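The ring is fully visible and about 8 mm short of the vial. One more small push.

```bash
python3 -m handwheel '[[[0,0,0,0.1,-0.03,0,0],[0,0,0,0.19,-0.06,0,0],[0,0,0,0.19,-0.06,0,0],[0,0,0,0.19,-0.06,0,0]]]'
python3 - <<'E'
from h import *
s=snap("scene")
l=blob(s,(260,250,400,318),150); print(l); L=ray(s,*l[0],167);print(L, L-[458.2,-31.4])
row(539.4,-29.6,148)
E
```

```text
time: 5.52
tcp_pos: [540.2, -31.8, 148.1]
ee_rot: [-2.035, -2.393, -0.0]
contact_force: [0.9, -0.7, 1.4]
grip_width: 0.006
grip_force: 0.6
((303.1575622558594, 269.16331672668457), (44.673301696777344, 76.13038635253906), (299.66867446899414, 263.5481929779053, 40.03112030029297))
[455.07567611 -26.31385853] [-3.12432389  5.08614147]
turn [-0.001 -0.    -0.002] shift [ 0.09 -0.02  0.  ]
```

That contour merged with the beaker. I'll draw back and rise, then measure with a clear view.

```bash
python3 -m handwheel '[[[0,0,0,-0.5,0,0,0],[0,0,0,-1.8,0,0,0],[0,0,0,-1.8,0,0,0],[0,0,0,-1.8,0,-2,0],[0,0,0,-1.8,0,-4.8,0],[0,0,0,-1.8,0,-4.8,0],[0,0,0,-1.8,0,-4.8,0]]]'
python3 - <<'E'
from h import *
s=snap("scene"); cv2.imwrite("pics/s4.png",cv2.resize(s["color"][220:370,220:420,::-1],(800,600)))
m=s["color"][250:318,278:360].min(2)
l=blob(s,(277,246,360,318),190); print(l); L=ray(s,*l[0],167);print(L, L-[458.2,-31.4])
t=snap("top"); cv2.imwrite("pics/t4.png",t["color"][...,::-1])
row(P[0],P[1],225)
E
```

```text
time: 6.45
tcp_pos: [547.7, -76.0, 268.2]
ee_rot: [2.035, 2.393, 0.001]
contact_force: [0.5, -0.7, -0.7]
grip_width: 0.002
grip_force: 0.0
((305.3870658874512, 268.71867752075195), (46.78688430786133, 66.12714385986328), (306.4025592803955, 262.6742134094238, 33.80157470703125))
[457.68949498 -28.46687052] [-0.51050502  2.93312948]
turn [-0.004 -0.002 -0.002] shift [2.44 3.61 1.62]
```

View pics/s4.png

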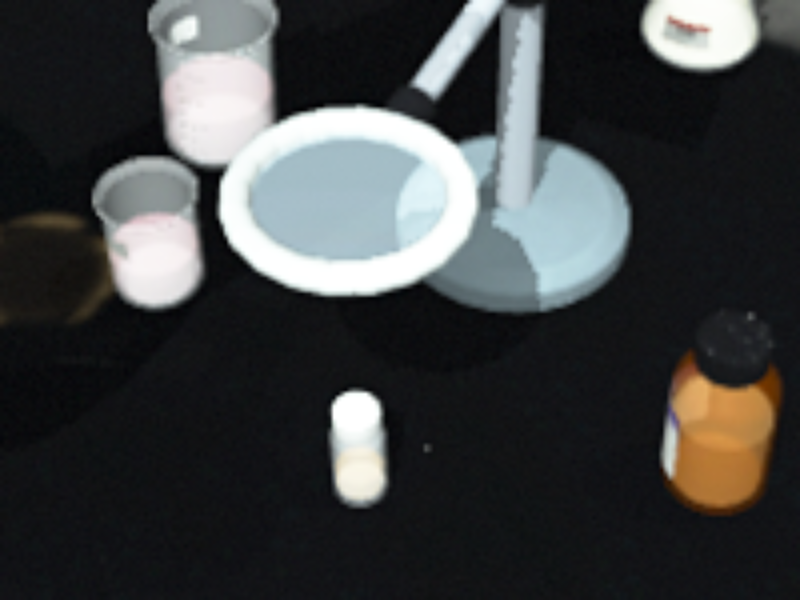

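View pics/t4.png

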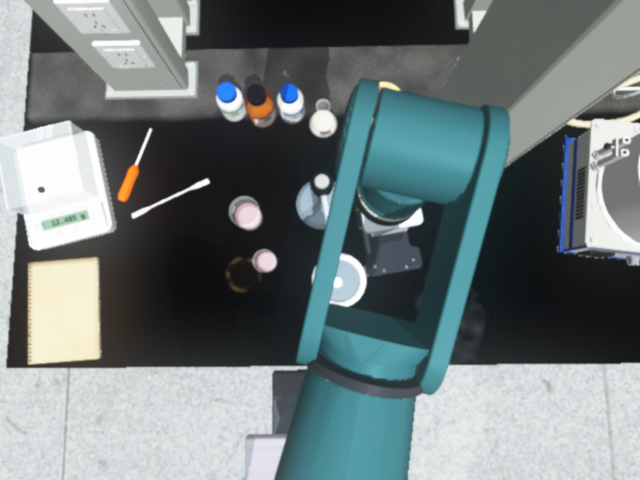

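Clear of the gripper, the ring in the crop spans columns 219–477 and rows 106–295, so its centre is at image (307,270). That is about (457,-32), within a few mm of the vial, and the top view shows the vial cap at (338,283) inside the lens. Next, above the button.

```bash
python3 -m handwheel '[[[0,0,0,1.2,1.8,0,0],[0,0,0,2.44,3.61,0,0],[0,0,0,2.44,3.61,0,0],[0,0,0,2.44,3.61,0.8,0],[0,0,0,2.44,3.61,1.5,0],[0,0,0,2.44,3.61,1.5,0],[0,0,0,2.44,3.61,1.5,0],[0,0,0,2.44,3.61,1.5,0]]]'
python3 - <<'E'
from h import *
row(P[0],P[1],206);row(P[0],P[1],198)
s=snap("scene"); cv2.imwrite("pics/s5.png",cv2.resize(s["color"][120:270,260:460,::-1],(800,600)))
E
```

```text
time: 7.55
tcp_pos: [627.2, -2.0, 231.7]
ee_rot: [2.035, 2.391, 0.002]
contact_force: [-0.4, 0.3, 0.0]
grip_width: 0.007
grip_force: 0.0
turn [ 0.002  0.    -0.002] shift [ 0.04 -0.05  1.03]
turn [ 0.002  0.    -0.002] shift [ 0.04 -0.05  1.35]
```

View pics/s5.png

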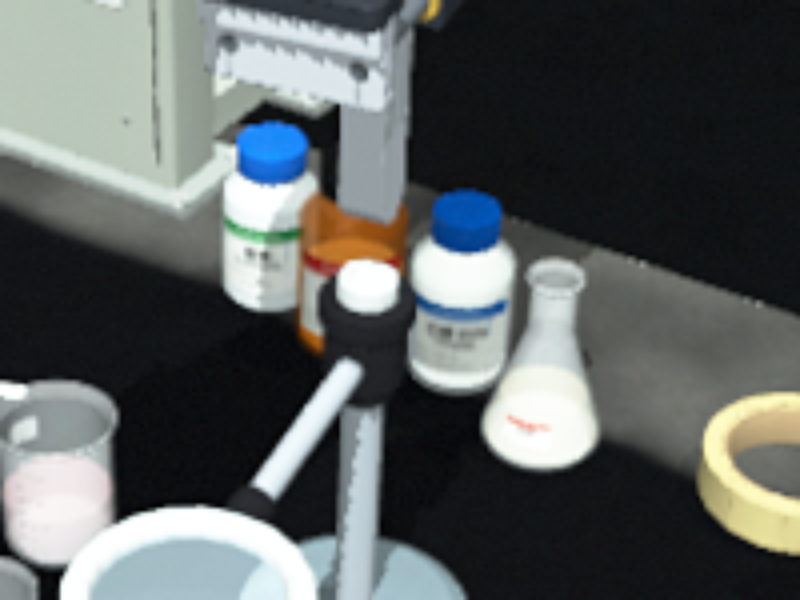

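The fingertip (373,215 in the crop) hangs directly above the white button (368,275). Press down slowly.

```bash
python3 -m handwheel '[[[0,0,0,0.04,-0.05,0.6,0],[0,0,0,0.04,-0.05,0.95,0],[0,0,0,0.04,-0.05,1.1,0],[0,0,0,0.04,-0.05,1.2,0],[0,0,0,0.04,-0.05,1.28,0],[0,0,0,0.04,-0.05,1.34,0],[0,0,0,0.04,-0.05,1.34,0],[0,0,0,0.04,-0.05,1.34,0]]]'
```

```text
time: 8.6
tcp_pos: [625.4, -0.9, 197.4]
ee_rot: [2.036, 2.393, 0.0]
contact_force: [-3.9, 0.5, 4.5]
grip_width: 0.005
grip_force: 2.4
```

```bash
python3 -m handwheel '[[[0,0,0,0,0,0.04,0],[0,0,0,0,0,0.08,0],[0,0,0,0,0,0.08,0],[0,0,0,0,0,0.08,0]]]'
```

```text
time: 9.1
tcp_pos: [625.6, -0.9, 197.2]
ee_rot: [2.035, 2.392, 0.002]
contact_force: [-4.9, 0.3, 9.8]
grip_width: 0.005
grip_force: 4.9
```

The force rose from 4.5 to 9.8 N with almost no travel, so the button is bottomed. Retract straight up, then aside, and check.

```bash
python3 -m handwheel '[[[0,0,0,0,0,-0.3,0],[0,0,0,0,0,-1.5,0],[0,0,0,0,0,-4,0],[0,0,0,0,0,-4,0],[0,0,0,-4,-3,-4,0],[0,0,0,-4,-3,-4,0],[0,0,0,-4,-3,-4,0],[0,0,0,-4,-3,-4,0],[0,0,0,-4,-3,-4,0]]]'
python3 - <<'E'
from h import *
s=snap("scene"); cv2.imwrite("pics/s6.png",cv2.resize(s["color"][165:345,220:460,::-1],(800,600)))
w=cloud(s); print(w[186:191,349:354,2].round(1))
m=(s["color"].min(2)>215).astype(np.uint8); m[:,:275]=0;m[:246]=0;m[300:]=0;m[:,345:]=0
c,_=cv2.findContours(m,cv2.RETR_EXTERNAL,cv2.CHAIN_APPROX_NONE);c=max(c,key=cv2.contourArea);x,y,a,b=cv2.boundingRect(c);print(x,y,a,b)
L=ray(s,x+a/2-.5,y+b/2-.5,167);print(L,L-[458.2,-31.4])
v=blob(s,(300,315,320,331),150);print(ray(s,*v[0],45))
E
```

```text
time: 10.22
tcp_pos: [568.2, -110.6, 294.2]
ee_rot: [-2.033, -2.394, -0.0]
contact_force: [-0.1, 0.3, 0.1]
grip_width: 0.004
grip_force: 0.0
[[201.9 202.2 204.9 203.7 202.6]
 [203.2 203.  202.1 202.5 203.5]
 [203.2 203.9 203.7 203.  202.7]
 [203.  202.1 203.9 203.3 201. ]
 [204.  203.3 204.1 203.8 203.2]]
275 246 64 47
[458.11400506 -30.16875885] [-0.08599494  1.23124115]
[458.48273958 -31.37547514]
```

View pics/s6.png

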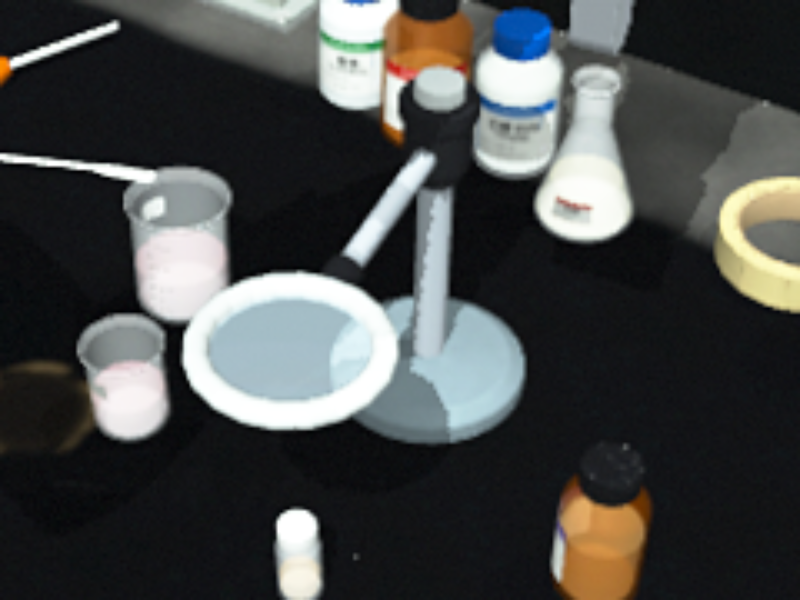

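The lens ring (290,350 in the crop) is centred over the vial to about 1–2 mm. The button at (440,88) is back up at about 203 mm. The vial, beaker and bottle are standing where they were, and the gripper is clear.

```bash
python3 -c "
from rig import order
print(order.sign_off())"
```

```text
the job is handed in; nothing more can be done
None
```

The job is handed in: the lens rests about 1–2 mm from the vial's axis by camera, the button bottomed out and came back up, the three vessels look unmoved, and the gripper is clear; the sign-off did not report a verdict.

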